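# Press a glued carton seam in the locking clamp and release it

## Task

The white test-strip carton with the green front band has freshly glued sides and stands between the open jaws of one of the two bench clamps. Squeeze that clamp's two blue handles together until it snaps over centre and stays locked on the carton, let go and leave it locked with nothing touching it for three seconds, then pull its red-knobbed release lever towards the handles so that it springs open, and let go of the lever. Leave the empty clamp alone and leave the carton standing where it is.

Things in the scene. Friction and masses are not known exactly. Their poses are not given: they have to be found in the camera images.
- clamp_grip (a point): Clamp to use (carton in its jaws): locking pliers level on a grey base, 260 mm long. Fixed point midway between its two blue handles where to squeeze, 50 mm above the counter; x points to the jaws, y to the left handle, z up. Handles: bars 10 mm thick, 14 high, from 32 mm behind this point to 50 ahead, nothing below; here 57 mm over the outer faces when open, 30 locked.
- clamp_handle (a joint): Swing of the left handle, rad; the right one is geared to it and moves the same. 0 open, dead centre 0.136, locked on its stop at 0.15. Squeezing takes up to about 7 N on each handle; past dead centre they snap to the stop and stay; let go earlier, they spring open.
- clamp_release (a point): Centre of the same clamp's red lever ball, 26 mm thick, on an upright 10 mm stem; at rest 109 mm above the counter and 90 mm along x from clamp_grip. Pulled towards the handles (clamp's -x), it turns about a level axis 89 mm below. A steel crossbar, 70 mm wide across, lies 43 mm below; the carton, 105 mm high, starts 71 mm behind (+x).
- clamp_lever (a joint): Release lever angle in rad: 0 at rest (upright, weak return spring), stop at 0.32. Free play until about 0.22, then it pushes the locked handles back over dead centre, with about 5 to 8 N at the ball; they then spring open by themselves.
- carton_mid (a point): Centre of the white and green test-strip carton, half-way up: 62 x 62 mm, 105 mm high, loose, standing upright between the clamp's jaw pads, with about 7 mm of room on each side while they are open.
- spare: The empty clamp, built like the other but with nothing in its jaws; leave it alone. Origin on the counter below its lever, x to its jaws; its handles end 122 mm from there towards -x.

How it is judged:
By the outcome, as a careful person would: the job done as asked, in the order asked, and still so for the second after the job is handed in, with the robot touching nothing.
It also fails if it takes over 48 s, if anything falls off the work surface, if the arm or the gripper's body presses on something with over 40 N, if the wrist force passes 120 N, or if a joint passes its speed limit or range.

## Robot

A 6-joint arm with a two-finger parallel gripper is mounted at the origin on a cart in front of the work surface, level with it; the furniture and walls round the work are solid. World frame = base frame: x ahead of the robot, y to its left, z up, the work surface at z = 0. Lengths are in mm, angles in rad, forces in N, time in s.
With the tool pointing down it reaches from about 350 to 975 mm from the base axis. Payload 17.4 kg.
Tool frame: the origin (TCP) lies midway between the tips of the shut fingers; the grasp point (between the pads) lies 19 mm behind it; x points along the fingers, z is the direction in which the jaws open and shut, and the axes are right-handed (so a half turn about x gives the same grasp; the last joint's range is limited). The gripper opens to 85 mm and grips with 20 to 120 N. Pads are 22 mm wide; open, the fingers measure 114 mm over their backs; the gripper's body (76 mm by 85 mm) begins 54 mm behind the grasp point. The pads swing forward as they close: fully open they stand 13 mm farther back than shut.
Start: joints at [-1.256, 0.116, 1.442, -0, 1.584, -0.038], TCP at [233.222, -633.435, 231.303] pointing down, gripper open.
Joint ranges: [-2.83, 2.83], [-0.83, 2.19], [0.07, 2.5], [-1.14, 4.28], [0.01, 3], [-2.97, 2.97]. Speed limits (rad/s): [1.89, 1.89, 2.22, 3.14, 3.14, 3.14].

## Interface

Orientations are given as a rotation vector (axis times angle).
In Python, from rig import ctrl gives the robot as it stands.
- The arm moves only by the tool step_arm, never from a script. Its arguments are lists of equal length, an entry for each row: "xyz": the shift along the tool's x, y, z in cm, a list of three; "rot": the turn, a rotation vector about the tool's x, y, z in rad, a list of three; "fingers": the closure in counts, from 0 (fully open) to 255 (shut). A call has exactly 5 rows; each row is the pose to reach, as a shift and turn from the pose measured when the call began, along the tool's axes at that moment; what a row does not reach only later rows make up. A row lasts 1/8 s, in which the tool goes at most 62.5 mm and 10.7 degrees, less where a joint would pass 70% of its speed; a pose out of reach is approached as far as the arm can. A call with a gripper value outside its range is refused whole. The fingers move at their own pace and stop on an object; "force" is the grip in N (left out, the last holds). Time passes only in rows, so rows that repeat a pose let the fingers close, or fill a call up. It gives the time, the measured TCP pose, the force and the opening at its end, in the units of the state.
- ctrl.read_state(): the state, without advancing time (a new reading comes with each control period).
- ctrl.camera(name): name is "side" or "top"; returns a dict with "image" (384x512x3 uint8, red, green, blue), "camera_matrix" (3x3 intrinsics, pixels), "cam_to_world" (4x4, takes a point from camera to world coordinates). Camera axes: x right, y up, looking along -z (the intrinsics and any distortion apply to the point x, -y, -z); pixel columns grow to the right and rows downward; lengths in mm; the calibration is good to about 2 mm. A picture is of the moment at which its call begins. There is no depth.
- ctrl.sign_off(): hands the job in, once; it reports no verdict.
The state is a dict: "time_s": time; "joint_pos": joint angles; "joint_velocities": joint speeds; "joint_torque": joint torques, N m; "tool_pos": TCP position; "tcp_rot": TCP orientation; "contact_force": force on the tool from outside, world axes, zero at the start; "moment": the same for the moment, N m; "gripper_width": opening from 0.0 (shut) to 1.0 (fully open).
Only numpy, scipy, OpenCV 4.12 (cv2) and the standard library are available. Lean on these libraries where they do the work, as an engineer would, in place of code of your own. Each camera call takes 0.05 s, during which the arm holds its last target.

## Working session

There is one attempt and no reset: what is moved stays moved. The work goes in short steps, Python scripts to look and compute and a tool call to move; the robot and the scene stay as the last step left them, time stands still between calls to the robot, and variables do not carry over. Pictures are saved under pics/ and viewed, and the job is handed in when it is done.

Besides the shell and the picture viewer there is one more tool, called as name(argument=value, ...), one argument or row to a line, values as JSON. step_arm: Moves the arm, as the interface text tells. Its arguments: {"type":"object","properties":{"xyz":{"type":"array"},"rot":{"type":"array"},"fingers":{"type":"array"},"force":{"type":"number"}},"required":["xyz","rot","fingers"]}

```bash
ls; mkdir -p pics; python3 - <<'E'
from rig import ctrl
import cv2,json
import numpy as np
print(ctrl.read_state())
for n in("side","top"):
    c=ctrl.camera(n)
    cv2.imwrite(f"pics/{n}0.png",c["image"][:,:,::-1])
    print(n,{k:(v.tolist() if hasattr(v,'tolist') else v) for k,v in c.items() if k!="image"})
    np.savez(f"{n}0.npz",img=c["image"],K=c["camera_matrix"],T=c["cam_to_world"])
E
```

```text
pics
{'time_s': 0.0, 'joint_pos': array([-1.25577679e+00,  1.16502612e-01,  1.44228358e+00,  2.67847902e-05,
        1.58401565e+00, -3.78003337e-02]), 'joint_velocities': array([-0.000455  ,  0.00055918,  0.00102053,  0.0002413 , -0.00044191,
       -0.00089557]), 'joint_torque': array([ 1.87618753e-03, -7.31989002e+01, -6.32473898e+01,  2.43098742e-05,
        6.37777921e-03, -8.64244697e-06]), 'tool_pos': array([ 233.17980128, -633.23158885,  230.53959444]), 'tcp_rot': array([ 0.94624041,  1.35668032, -0.9450005 ]), 'contact_force': array([-0.39441912,  0.22019181, -0.12698394]), 'moment': array([ 0.02789141,  0.0127468 , -0.00733747]), 'gripper_width': 0.9984980565976145}
side {'camera_matrix': [[382.767548227332, 0.0, 259.04485020315224], [0.0, 382.767548227332, 191.50155763280995], [0.0, 0.0, 1.0]], 'cam_to_world': [[0.9983432576470591, 0.014155186118196949, -0.055770696755705895, 496.46171631326825], [-0.05313596641560946, 0.5986715366988132, -0.799230229795996, -982.3431844862349], [0.022075076075450322, 0.8008695410943285, 0.5984318417026473, 607.5876892069113], [0.0, 0.0, 0.0, 1.0]]}
top {'camera_matrix': [[458.90523532091044, 0.0, 257.7970084203242], [0.0, 458.90523532091044, 190.4117160173112], [0.0, 0.0, 1.0]], 'cam_to_world': [[-0.01851777153100398, 0.9902999533460415, -0.13770655227821724, 455.49073549477674], [-0.9996275104608372, -0.021099328505689817, -0.017310651821281716, -328.27898127444314], [-0.020048253474908913, 0.1373347033325402, 0.9903217895175128, 929.9320327768901], [0.0, 0.0, 0.0, 1.0]]}
```

View pics/side0.png

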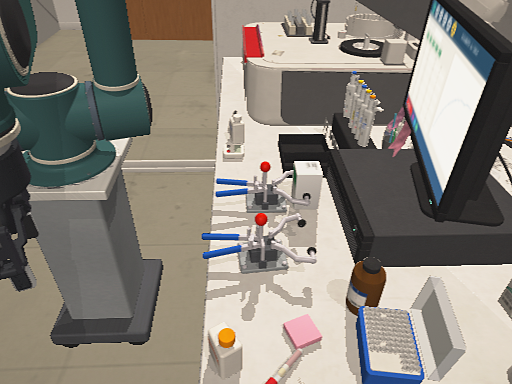

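View pics/top0.png

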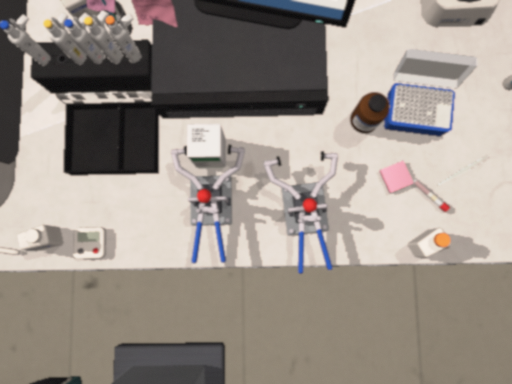

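The target clamp holds the carton: side view ball at about (265,167), top view ball at about (204,196). The spare's ball is at (261,219) side and (310,205) top. Next I'll measure these.

```bash
cat > h.py <<'E'
import numpy as np,cv2
from scipy.spatial.transform import Rotation as R
def ray(d,u,v):
    K,T=d["K"],d["T"]
    p=np.array([(u-K[0,2])/K[0,0],-(v-K[1,2])/K[1,1],-1.])
    return T[:3,3],T[:3,:3]@p
def onz(d,u,v,z):
    o,r=ray(d,u,v); return o+r*(z-o[2])/r[2]
def tri(d1,p1,d2,p2):
    o1,r1=ray(d1,*p1);o2,r2=ray(d2,*p2)
    s=np.linalg.lstsq(np.c_[r1,-r2],o2-o1,rcond=None)[0]
    a=o1+s[0]*r1;b=o2+s[1]*r2
    return (a+b)/2,np.linalg.norm(a-b)
def blobs(img,kind,amin=25):
    h=cv2.cvtColor(img,cv2.COLOR_RGB2HSV)
    if kind=="red": m=((h[...,0]<6)|(h[...,0]>174))&(h[...,1]>170)&(h[...,2]>90)
    if kind=="blue": m=(h[...,0]>100)&(h[...,0]<125)&(h[...,1]>150)&(h[...,2]>80)
    if kind=="green": m=(h[...,0]>50)&(h[...,0]<95)&(h[...,1]>90)
    m=m.astype(np.uint8)
    n,l,s,c=cv2.connectedComponentsWithStats(m)
    return [(s[i,4],s[i,:4],c[i],l==i) for i in range(1,n) if s[i,4]>=amin]
def snap(name,fn):
    from rig import ctrl
    c=ctrl.camera(name); cv2.imwrite(f"pics/{fn}.png",c["image"][:,:,::-1])
    return dict(img=c["image"],K=c["camera_matrix"],T=c["cam_to_world"])
E
python3 - <<'E'
from h import *
S=np.load("side0.npz");T=np.load("top0.npz")
for n,d in(("S",S),("T",T)):
  for k in("red","blue","green"):
    for b in blobs(d["img"],k): 
      u,v=b[2]
      if 150<u<350 and 100<v<300:
        print(n,k,b[0],b[1],b[2].round(1), onz(d,u,v,109 if k=="red" else 50).round(1))
        if k=="blue":
          ys,xs=np.nonzero(b[3]); L=cv2.fitLine(np.c_[xs,ys].astype(np.float32),cv2.DIST_L2,0,.01,.01).ravel()
          t=(xs-L[2])*L[0]+(ys-L[3])*L[1]
          for q in(t.min(),t.max()): print("   end",onz(d,L[2]+q*L[0],L[3]+q*L[1],57 if n=="T" else 50).round(1))
E
python3 -c "
import cv2
a=cv2.imread('pics/top0.png')[110:280,150:350];cv2.imwrite('pics/tc.png',cv2.resize(a,None,fx=4,fy=3.5,interpolation=2))
a=cv2.imread('pics/side0.png')[150:280,190:340];cv2.imwrite('pics/sc.png',cv2.resize(a,None,fx=4.5,fy=4.5,interpolation=2))"
```

```text
S red 75 [261 162   9  10] [264.9 166.4] [ 562.1 -217.   109. ]
S red 121 [255 213  12  13] [260.6 218.8] [ 541.3 -407.2  109. ]
S blue 147 [217 179  30   7] [231.2 181.6] [ 480.6 -194.3   50. ]
   end [ 444.6 -189.7   50. ]
   end [ 517.4 -199.1   50. ]
S blue 161 [216 189  31   8] [231.  192.3] [ 480.3 -239.2   50. ]
   end [ 444.1 -244.8   50. ]
   end [ 517.2 -233.6   50. ]
S blue 222 [202 233  37   7] [219.4 236.4] [ 457.  -392.7   50. ]
   end [ 420.5 -390.9   50. ]
   end [ 495.8 -394.5   50. ]
S blue 238 [203 245  38  14] [221.5 251.7] [ 462.4 -437.1   50. ]
   end [ 425.6 -446.6   50. ]
   end [ 500.7 -427.3   50. ]
S green 26 [293 167   3  16] [294.3 175.2] [ 643.5 -169.2   50. ]
T red 126 [198 189  12  13] [203.7 195.3] [ 562.8 -215.9  109. ]
T red 125 [304 199  12  13] [309.4 204.5] [ 542.1 -406.   109. ]
T blue 99 [193 223   8  39] [196.4 241.9] [ 480.9 -193.8   50. ]
   end [ 445.2 -189.6   57. ]
   end [ 516.5 -200.1   57. ]
T blue 96 [216 223   9  38] [219.8 241.5] [ 480.8 -238.5   50. ]
   end [ 516.1 -233.5   57. ]
   end [ 445.9 -244.8   57. ]
T blue 110 [318 231  13  38] [324.3 250. ] [ 461.1 -436.9   50. ]
   end [ 497.3 -426.9   57. ]
   end [ 427.2 -444.5   57. ]
T blue 101 [299 233   4  40] [300.6 251.5] [ 459. -392.   50.]
   end [ 421.1 -389.1   57. ]
   end [ 493.8 -393.6   57. ]
```

View pics/tc.png

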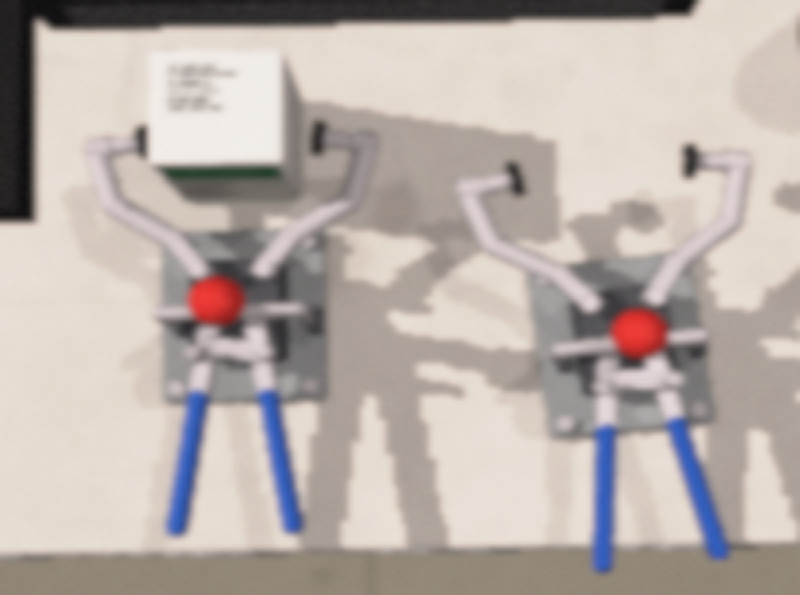

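View pics/sc.png

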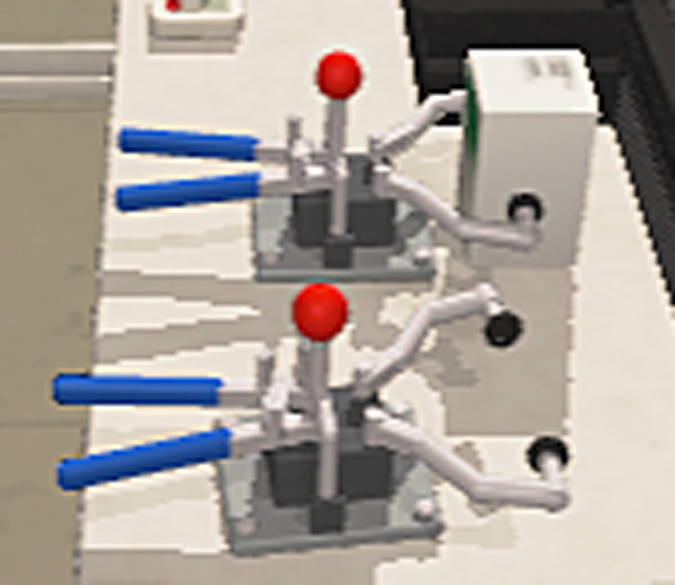

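```bash
cat >> h.py <<'E'
def plan(p,yaw_z=None):
    from rig import ctrl
    s=ctrl.read_state(); M=R.from_rotvec(s["tcp_rot"]).as_matrix()
    # goal orientation: x down, z = +-y world rotated by clamp yaw
    z=np.array([-np.sin(YAW),np.cos(YAW),0]); z=z if z@M[:,2]>0 else -z
    x=np.array([0,0,-1.]); G=np.c_[x,np.cross(z,x),z]
    print("tool",s["tool_pos"].round(1),"t",s["time_s"],"grip",s["gripper_width"],"F",s["contact_force"].round(1))
    print("shift cm",(M.T@(np.array(p)-s["tool_pos"])/10).round(2),"rot",R.from_matrix(M.T@G).as_rotvec().round(3))
YAW=0.0
E
python3 - <<'E'
from h import *
from rig import ctrl
print(R.from_rotvec(ctrl.read_state()["tcp_rot"]).as_matrix().round(3))
plan([472,-217,230]);plan([472,-217,130])
E
```

```text
[[-0.     0.938  0.346]
 [ 0.001  0.346 -0.938]
 [-1.     0.    -0.001]]
tool [ 233.2 -633.3  230.6] t 0.1 grip 0.9995798352514375 F [-0.7 -0.7 -0.3]
shift cm [  0.1   36.8  -30.81] rot [ 0.353 -0.001  0.   ]
tool [ 233.2 -633.3  230.6] t 0.1 grip 0.9995798352514375 F [-0.7 -0.7 -0.3]
shift cm [ 10.1  36.8 -30.8] rot [ 0.353 -0.001  0.   ]
```

step_arm(
  xyz=[
    [0,5,-4],
    [0,10,-8],
    [0,15,-12],
    [0,20,-16.5],
    [0,25,-21],
  ],
  rot=[
    [0.05,0,0],
    [0.12,0,0],
    [0.2,0,0],
    [0.28,0,0],
    [0.35,0,0],
  ],
  fingers=[0,0,0,0,0],
  force=20,
)

```text
time_s: 0.72
tool_pos: [389.1, -360.5, 230.6]
tcp_rot: [1.21, 1.21, -1.209]
contact_force: [1.2, -0.7, 0.8]
gripper_width: 1.0
```

```bash
python3 -c "
from h import *
plan([472,-217,130])"
```

```text
tool [ 389.1 -360.5  230.6] t 0.725 grip 1.0004100830652292 F [ 1.2 -0.7  0.8]
shift cm [ 10.08   8.3  -14.34] rot [ 0.    -0.001  0.   ]
```

step_arm(
  xyz=[
    [0,3,-5],
    [0,6,-10],
    [2,8.3,-14.3],
    [6,8.3,-14.3],
    [10,8.3,-14.3],
  ],
  rot=[
    [0,0,0],
    [0,0,0],
    [0,0,0],
    [0,0,0],
    [0,0,0],
  ],
  fingers=[0,0,0,0,0],
)

```text
time_s: 1.35
tool_pos: [472.2, -216.6, 129.5]
tcp_rot: [1.209, 1.211, -1.208]
contact_force: [0.7, -0.1, -0.4]
gripper_width: 1.001
```

```bash
python3 -c "
from h import *
plan([472,-217,28])
snap('side','s1');snap('top','t1')
a=cv2.imread('pics/s1.png')[100:280,170:340];b=cv2.imread('pics/t1.png')[100:280,150:320]
cv2.imwrite('pics/c1.png',cv2.resize(np.hstack([a,b]),None,fx=2.3,fy=2.3,interpolation=2))"
```

```text
tool [ 472.2 -216.6  129.5] t 1.35 grip 1.0005022883696246 F [ 0.7 -0.1 -0.4]
shift cm [10.15 -0.02  0.05] rot [ 0.002 -0.001  0.   ]
```

View pics/c1.png

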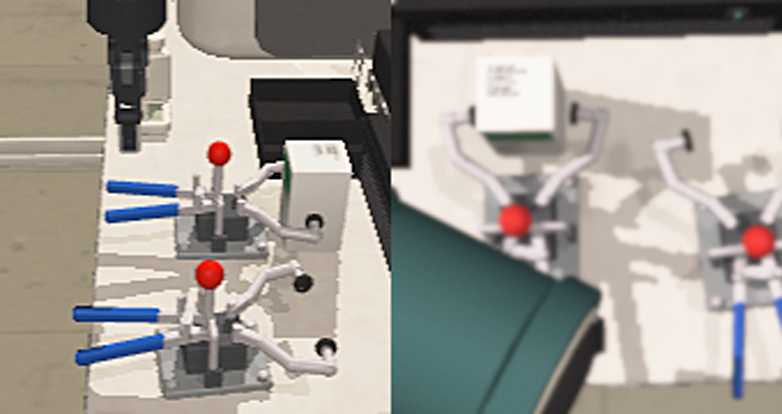

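The side view shows the open fingers above the blue handles, in front of and clear of the red ball. The arm hides the handles in the top view. Next I descend.

step_arm(
  xyz=[
    [2.5,0,0],
    [5,0,0],
    [7.5,0,0.05],
    [10,0,0.05],
    [10,0,0.05],
  ],
  rot=[
    [0,0,0],
    [0,0,0],
    [0,0,0],
    [0,0,0],
    [0,0,0],
  ],
  fingers=[0,0,0,0,0],
)

```text
time_s: 2.08
tool_pos: [469.4, -216.3, 26.4]
tcp_rot: [1.209, 1.219, -1.212]
contact_force: [-0.6, 0.6, 0.6]
gripper_width: 0.998
```

```bash
python3 -c "
from h import *
plan([472,-217,28])
snap('side','s2')
a=cv2.imread('pics/s2.png')[100:280,170:340]
cv2.imwrite('pics/c2.png',cv2.resize(a,None,fx=3.3,fy=3.3,interpolation=2))"
```

```text
tool [ 469.4 -216.3   26.4] t 2.075 grip 0.9982297716327679 F [-0.6  0.6  0.6]
shift cm [-0.16  0.26  0.07] rot [ 0.    -0.005  0.008]
```

View pics/c2.png

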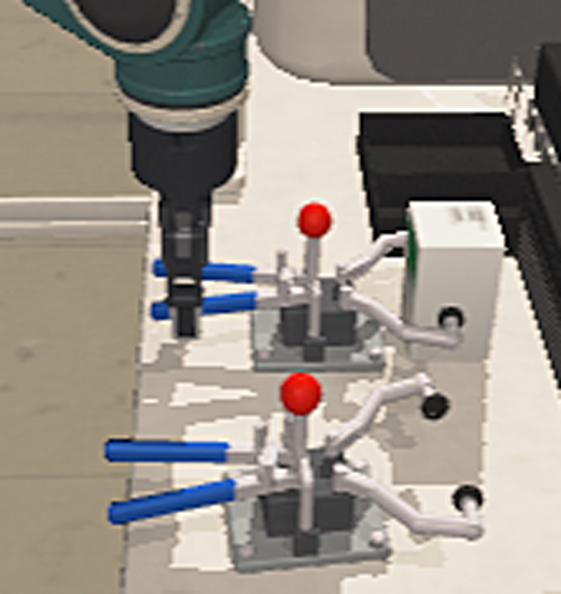

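The fingers straddle both handles, with the near finger outside the right handle. Next I close with low force.

step_arm(
  xyz=[
    [-0.2,0.25,0.07],
    [-0.2,0.25,0.07],
    [-0.2,0.25,0.07],
    [-0.2,0.25,0.07],
    [-0.2,0.25,0.07],
  ],
  rot=[
    [0,0,0],
    [0,0,0],
    [0,0,0],
    [0,0,0],
    [0,0,0],
  ],
  fingers=[60,90,120,150,180],
  force=25,
)

```text
time_s: 2.75
tool_pos: [473.1, -216.9, 31.0]
tcp_rot: [1.21, 1.217, -1.21]
contact_force: [-1.8, 8.1, 8.3]
gripper_width: 0.326
```

step_arm(
  xyz=[
    [0,0,0],
    [0,0,0],
    [0,0,0],
    [0,0,0],
    [0,0,0],
  ],
  rot=[
    [0,0,0],
    [0,0,0],
    [0,0,0],
    [0,0,0],
    [0,0,0],
  ],
  fingers=[190,190,190,190,190],
)

```text
time_s: 3.38
tool_pos: [473.0, -216.8, 31.0]
tcp_rot: [1.21, 1.217, -1.21]
contact_force: [-1.7, 4.3, 1.4]
gripper_width: 0.326
```

```bash
python3 -c "
from h import *
plan([472,-217,28])
snap('side','s3')
a=cv2.imread('pics/s3.png')[100:280,170:340]
cv2.imwrite('pics/c3.png',cv2.resize(a,None,fx=3.3,fy=3.3,interpolation=2))"
```

```text
tool [ 473.  -216.8   31. ] t 3.375 grip 0.3256083609228392 F [-1.7  4.3  1.4]
shift cm [ 0.3  -0.1   0.02] rot [ 0.    -0.005  0.005]
```

View pics/c3.png

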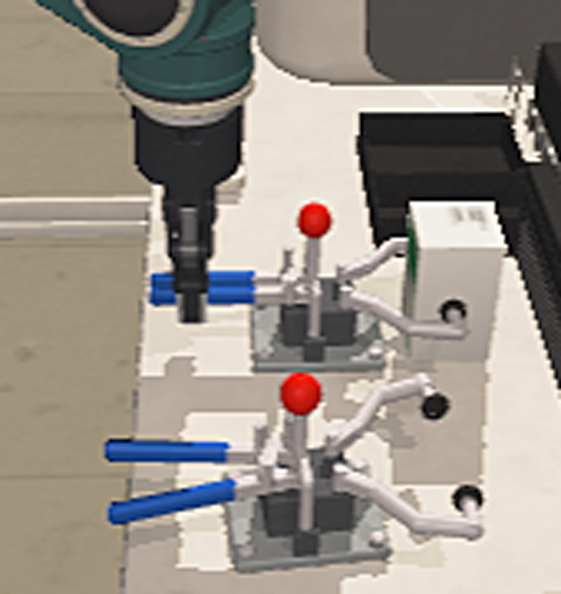

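The handles are parallel and shut, and the opening is about 28 mm, which agrees with the 30 mm locked width. Next I open and back off.

step_arm(
  xyz=[
    [0,0,0],
    [0,0,0],
    [0,0,0],
    [-2,0,0],
    [-5,0,0],
  ],
  rot=[
    [0,0,0],
    [0,0,0],
    [0,0,0],
    [0,0,0],
    [0,0,0],
  ],
  fingers=[80,0,0,0,0],
)

```text
time_s: 4.05
tool_pos: [473.1, -217.0, 82.3]
tcp_rot: [1.21, 1.217, -1.21]
contact_force: [-0.4, 0.3, -0.3]
gripper_width: 1.001
```

step_arm(
  xyz=[
    [-5,0,0],
    [-10,0,0],
    [-13,0,0],
    [-13,-2,0],
    [-13,-2,0],
  ],
  rot=[
    [0,0,0],
    [0,0,0],
    [0,0,0],
    [0,0,0],
    [0,0,0],
  ],
  fingers=[0,0,0,0,0],
)

```text
time_s: 4.68
tool_pos: [453.4, -217.8, 214.1]
tcp_rot: [1.211, 1.215, -1.21]
contact_force: [1.0, 0.5, -0.2]
gripper_width: 1.002
```

```bash
python3 -c "
from h import *
plan([596,-217,200])
S=snap('side','s4');T=snap('top','t4')
for n,d in (('S',S),('T',T)):
  for b in blobs(d['img'],'red'):
    if 150<b[2][0]<350 and 100<b[2][1]<300: print(n,b[0],b[2].round(1),onz(d,*b[2],109).round(1))
a=cv2.imread('pics/s4.png')[100:280,170:340];b=cv2.imread('pics/t4.png')[100:280,150:320]
cv2.imwrite('pics/c4.png',cv2.resize(np.hstack([a,b]),None,fx=2.3,fy=2.3,interpolation=2))"
```

```text
tool [ 453.4 -217.8  214.1] t 4.675 grip 1.0023822841504784 F [ 1.   0.5 -0.2]
shift cm [ 1.36 14.27 -0.08] rot [-0.    -0.004  0.004]
S 75 [264.9 166.4] [ 562.1 -217.   109. ]
S 121 [260.6 218.8] [ 541.3 -407.2  109. ]
T 122 [203.8 195.4] [ 562.6 -216.1  109. ]
T 125 [309.4 204.5] [ 542.1 -406.   109. ]
```

View pics/c4.png

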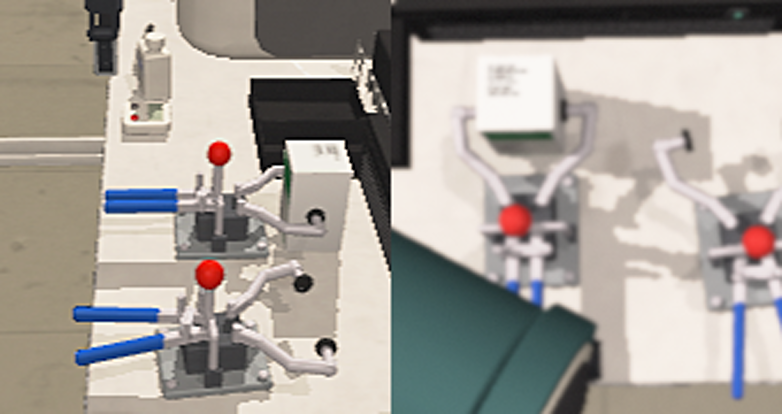

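The clamp stays locked with nothing touching it: the handles are together and the jaws are on the carton. Next I shut the fingers and move above the spot behind the ball, letting more than 3 s pass.

step_arm(
  xyz=[
    [0,3,0],
    [0,7,0],
    [0,11,0],
    [0.5,14.4,-0.1],
    [0.5,14.4,-0.1],
  ],
  rot=[
    [0,0,0],
    [0,0,0],
    [0,0,0],
    [0,0,0],
    [0,0,0],
  ],
  fingers=[100,200,255,255,255],
)

```text
time_s: 5.4
tool_pos: [599.5, -216.2, 205.6]
tcp_rot: [1.209, 1.22, -1.211]
contact_force: [-0.5, -0.5, 0.0]
gripper_width: 0.002
```

step_arm(
  xyz=[
    [0,0,0],
    [0,0,0],
    [0,0,0],
    [0,0,0],
    [0,0,0],
  ],
  rot=[
    [0,0,0],
    [0,0,0],
    [0,0,0],
    [0,0,0],
    [0,0,0],
  ],
  fingers=[255,255,255,255,255],
)

```text
time_s: 6.02
tool_pos: [599.4, -216.2, 205.8]
tcp_rot: [1.21, 1.219, -1.211]
contact_force: [0.2, -0.1, 0.7]
gripper_width: 0.003
```

step_arm(
  xyz=[
    [0,0,0],
    [0,0,0],
    [0,0,0],
    [0,0,0],
    [0,0,0],
  ],
  rot=[
    [0,0,0],
    [0,0,0],
    [0,0,0],
    [0,0,0],
    [0,0,0],
  ],
  fingers=[255,255,255,255,255],
)

```text
time_s: 6.65
tool_pos: [599.4, -216.2, 205.8]
tcp_rot: [1.21, 1.219, -1.211]
contact_force: [0.6, 0.1, -0.4]
gripper_width: -0.003
```

step_arm(
  xyz=[
    [0,0,0],
    [0,0,0],
    [0,0,0],
    [0,0,0],
    [0,0,0],
  ],
  rot=[
    [0,0,0],
    [0,0,0],
    [0,0,0],
    [0,0,0],
    [0,0,0],
  ],
  fingers=[255,255,255,255,255],
)

```text
time_s: 7.28
tool_pos: [599.4, -216.2, 205.8]
tcp_rot: [1.21, 1.219, -1.211]
contact_force: [0.7, 0.2, -0.1]
gripper_width: 0.002
```

step_arm(
  xyz=[
    [0,0,0],
    [0,0,0],
    [0,0,0],
    [0,0,0],
    [0,0,0],
  ],
  rot=[
    [0,0,0],
    [0,0,0],
    [0,0,0],
    [0,0,0],
    [0,0,0],
  ],
  fingers=[255,255,255,255,255],
)

```text
time_s: 7.9
tool_pos: [599.4, -216.2, 205.7]
tcp_rot: [1.209, 1.219, -1.211]
contact_force: [0.3, -0.4, 0.3]
gripper_width: 0.0
```

```bash
python3 -c "
from h import *
plan([598,-216.8,97])
S=snap('side','s5')
a=cv2.imread('pics/s5.png')[80:260,180:350]
cv2.imwrite('pics/c5.png',cv2.resize(a,None,fx=3.3,fy=3.3,interpolation=2))"
```

```text
tool [ 599.4 -216.2  205.7] t 7.9 grip 0.00045306077191847535 F [ 0.3 -0.4  0.3]
shift cm [10.87 -0.07  0.13] rot [ 0.001 -0.006  0.007]
```

View pics/c5.png

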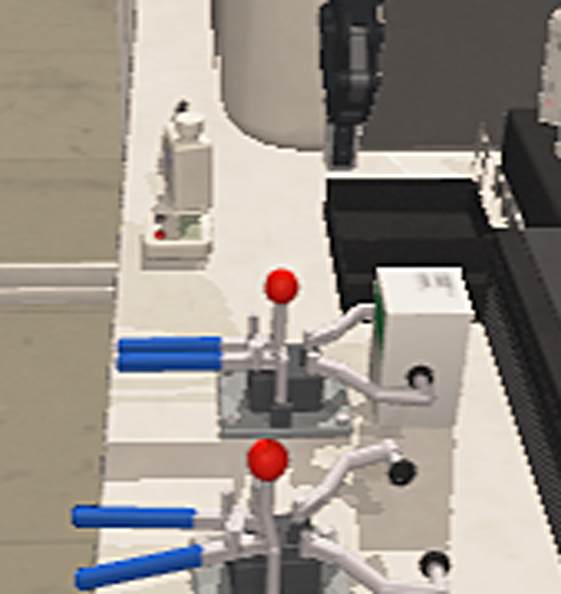

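The clamp is still locked after more than 3 s. The closed fingers hang between the ball and the carton. Next I lower.

step_arm(
  xyz=[
    [2.5,0,0],
    [5,0,0],
    [7.5,0,0.1],
    [9.5,0,0.1],
    [10.8,0,0.1],
  ],
  rot=[
    [0,0,0],
    [0,0,0],
    [0,0,0],
    [0,0,0],
    [0,0,0],
  ],
  fingers=[255,255,255,255,255],
)

```text
time_s: 8.57
tool_pos: [598.5, -216.5, 96.8]
tcp_rot: [1.209, 1.22, -1.211]
contact_force: [-0.2, 0.1, -0.2]
gripper_width: -0.005
```

step_arm(
  xyz=[
    [0,0,0],
    [0,0,0],
    [0,0,0],
    [0,0,0],
    [0,0,0],
  ],
  rot=[
    [0,0,0],
    [0,0,0],
    [0,0,0],
    [0,0,0],
    [0,0,0],
  ],
  fingers=[255,255,255,255,255],
)

```text
time_s: 9.2
tool_pos: [598.6, -216.5, 97.0]
tcp_rot: [1.21, 1.22, -1.211]
contact_force: [0.9, 0.9, -0.7]
gripper_width: 0.003
```

```bash
python3 -c "
from h import *
plan([586,-216.8,97])
S=snap('side','s6')
a=cv2.imread('pics/s6.png')[80:260,180:350]
cv2.imwrite('pics/c6.png',cv2.resize(a,None,fx=3.3,fy=3.3,interpolation=2))"
```

```text
tool [ 598.6 -216.5   97. ] t 9.2 grip 0.002533106818186072 F [ 0.9  0.9 -0.7]
shift cm [ 0.01 -1.26  0.03] rot [ 0.001 -0.006  0.007]
```

View pics/c6.png

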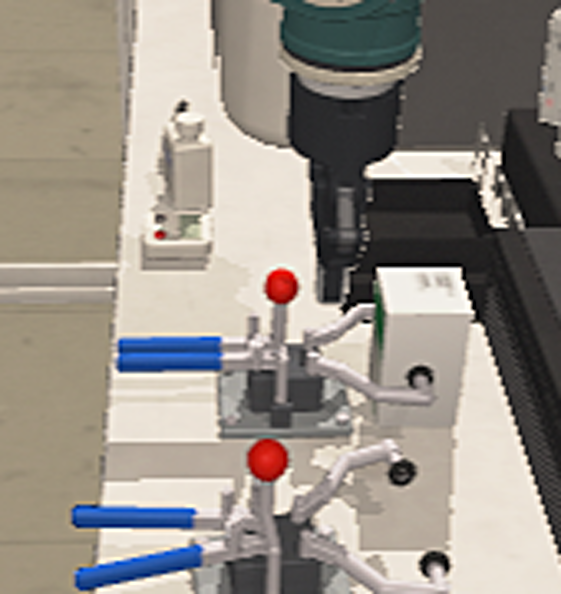

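The fingers stand clear behind the ball and in front of the carton. Now I pull towards -x.

step_arm(
  xyz=[
    [0,-0.8,0],
    [0,-1.4,0],
    [0,-2,0],
    [0,-2.5,0],
    [0,-2.5,0],
  ],
  rot=[
    [0,0,0],
    [0,0,0],
    [0,0,0],
    [0,0,0],
    [0,0,0],
  ],
  fingers=[255,255,255,255,255],
)

```text
time_s: 9.88
tool_pos: [573.3, -216.6, 97.3]
tcp_rot: [1.21, 1.219, -1.211]
contact_force: [1.9, -0.4, 0.6]
gripper_width: 0.001
```

```bash
python3 -c "
from h import *
plan([566,-216.8,97])
S=snap('side','s7')
for b in blobs(S['img'],'red'):
    if 150<b[2][0]<350 and 100<b[2][1]<300: print(b[0],b[2].round(1),onz(S,*b[2],109).round(1))
a=cv2.imread('pics/s7.png')[80:260,180:350]
cv2.imwrite('pics/c7.png',cv2.resize(a,None,fx=3.3,fy=3.3,interpolation=2))"
```

```text
tool [ 573.3 -216.6   97.3] t 9.875 grip 0.001102816821872366 F [ 1.9 -0.4  0.6]
shift cm [ 0.03 -0.73  0.02] rot [ 0.001 -0.006  0.007]
78 [259.3 166.7] [ 548.7 -217.9  109. ]
118 [260.7 218.9] [ 541.3 -407.5  109. ]
```

View pics/c7.png

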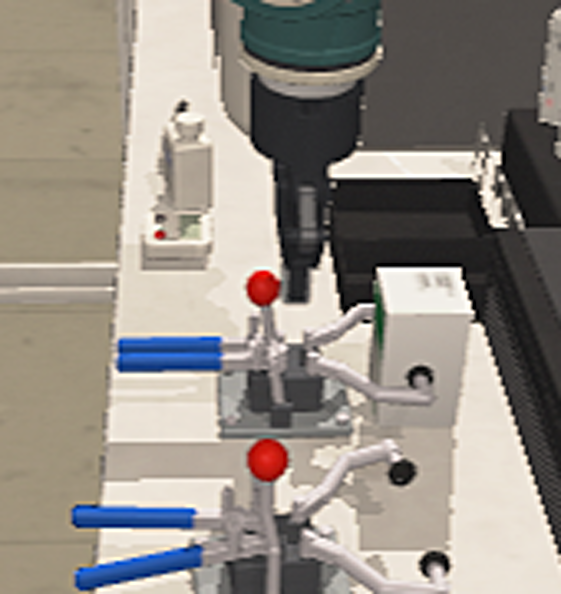

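step_arm(
  xyz=[
    [0,-0.3,0],
    [0,-0.6,0],
    [0,-0.8,0],
    [0,-0.95,0],
    [0,-1.0,0],
  ],
  rot=[
    [0,0,0],
    [0,0,0],
    [0,0,0],
    [0,0,0],
    [0,0,0],
  ],
  fingers=[255,255,255,255,255],
)

```text
time_s: 10.55
tool_pos: [564.2, -216.5, 97.3]
tcp_rot: [1.21, 1.218, -1.209]
contact_force: [0.8, -0.3, -0.9]
gripper_width: 0.002
```

```bash
python3 -c "
from h import *
plan([598,-216.8,97])
S=snap('side','s8')
for b in blobs(S['img'],'red'):
    if 150<b[2][0]<350 and 100<b[2][1]<300: print(b[0],b[2].round(1),onz(S,*b[2],107).round(1))
a=cv2.imread('pics/s8.png')[80:260,180:350]
cv2.imwrite('pics/c8.png',cv2.resize(a,None,fx=3.3,fy=3.3,interpolation=2))"
```

```text
tool [ 564.2 -216.5   97.3] t 10.55 grip 0.0016599552908518544 F [ 0.8 -0.3 -0.9]
shift cm [0.01 3.38 0.03] rot [ 0.001 -0.006  0.005]
79 [255.4 167.6] [ 539.4 -218.3  107. ]
118 [260.7 218.9] [ 541.5 -405.2  107. ]
```

View pics/c8.png

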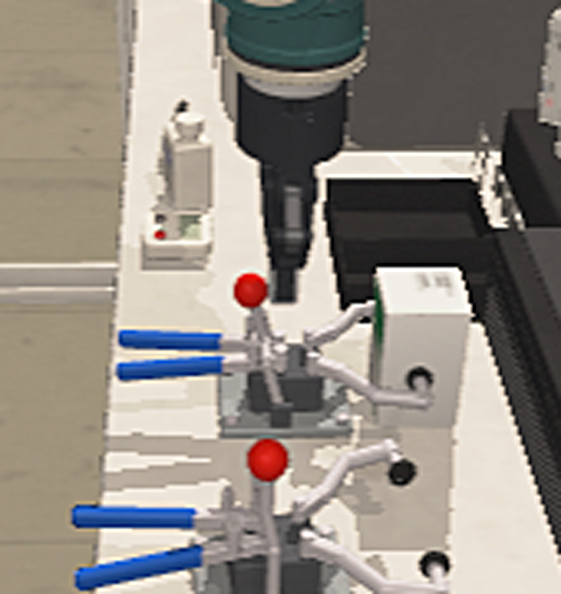

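The clamp is springing open, with the handles apart. Next I let the lever return, moving +x slowly so the ball follows.

step_arm(
  xyz=[
    [0,0.7,0],
    [0,1.4,0],
    [0,2.1,0],
    [0,2.8,0],
    [0,3.4,0],
  ],
  rot=[
    [0,0,0],
    [0,0,0],
    [0,0,0],
    [0,0,0],
    [0,0,0],
  ],
  fingers=[255,255,255,255,255],
)

```text
time_s: 11.22
tool_pos: [598.1, -216.4, 96.8]
tcp_rot: [1.21, 1.219, -1.21]
contact_force: [0.5, 0.5, -0.1]
gripper_width: -0.003
```

step_arm(
  xyz=[
    [-1,0,0],
    [-3,0,0],
    [-6,0,0],
    [-10,0,0],
    [-14,0,0],
  ],
  rot=[
    [0,0,0],
    [0,0,0],
    [0,0,0],
    [0,0,0],
    [0,0,0],
  ],
  fingers=[255,255,255,255,255],
)

```text
time_s: 11.85
tool_pos: [598.8, -217.3, 240.0]
tcp_rot: [1.21, 1.218, -1.21]
contact_force: [-0.9, -0.1, -0.9]
gripper_width: -0.001
```

step_arm(
  xyz=[
    [0,0,0],
    [0,0,0],
    [0,0,0],
    [0,0,0],
    [0,0,0],
  ],
  rot=[
    [0,0,0],
    [0,0,0],
    [0,0,0],
    [0,0,0],
    [0,0,0],
  ],
  fingers=[255,255,255,255,255],
)

```text
time_s: 12.48
tool_pos: [598.6, -217.3, 239.5]
tcp_rot: [1.21, 1.219, -1.21]
contact_force: [-0.5, 0.2, 0.3]
gripper_width: 0.004
```

```bash
python3 -c "
from h import *
plan([598,-216.8,97])
S=snap('side','s9');S0=np.load('side0.npz')
for d in(S,S0):
 for k in('red','blue','green'):
  for b in blobs(d['img'],k):
    if 150<b[2][0]<350 and 100<b[2][1]<300: print(k,b[0],b[1],b[2].round(1))
a=cv2.imread('pics/s9.png')[80:260,180:350];b=cv2.imread('pics/side0.png')[80:260,180:350]
cv2.imwrite('pics/c9.png',cv2.resize(np.hstack([a,b]),None,fx=2.3,fy=2.3,interpolation=2))"
```

```text
tool [ 598.6 -217.3  239.5] t 12.475 grip 0.003669517435733458 F [-0.5  0.2  0.3]
shift cm [14.25  0.02  0.04] rot [ 0.001 -0.006  0.006]
red 75 [261 162   9  10] [264.9 166.4]
red 120 [255 213  12  13] [260.6 218.9]
blue 147 [217 179  30   7] [231.2 181.6]
blue 161 [216 189  31   8] [231.  192.3]
blue 222 [202 233  37   7] [219.4 236.4]
blue 237 [203 245  38  14] [221.4 251.7]
red 75 [261 162   9  10] [264.9 166.4]
red 121 [255 213  12  13] [260.6 218.8]
blue 147 [217 179  30   7] [231.2 181.6]
blue 161 [216 189  31   8] [231.  192.3]
blue 222 [202 233  37   7] [219.4 236.4]
blue 238 [203 245  38  14] [221.5 251.7]
green 26 [293 167   3  16] [294.3 175.2]
```

View pics/c9.png

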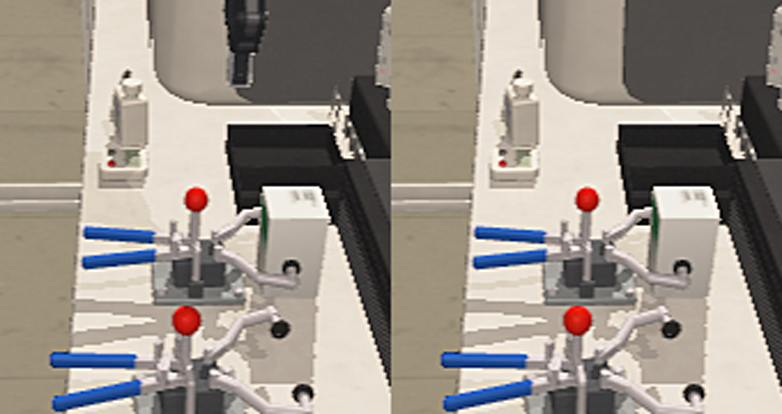

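Ball, handles, spare and carton all appear where they started, and the robot is clear. Handing in.

```bash
python3 -c "
from rig import ctrl
print(ctrl.sign_off())"
```

```text
the job is handed in; nothing more can be done
None
```

I squeezed the carton clamp's handles until it locked. Then I opened the gripper and moved clear; the clamp stayed locked, untouched, for over 4 s. After that I pulled the red lever about 23 mm towards the handles with the shut fingers. The clamp sprang open, and I let the lever return, raised the arm and handed in at about 12.5 s.

- **Locked state:** the gripper opening read about 28 mm on the handles against 30 mm stated. Pictures showed the clamp still locked after the gripper let go and again just before the pull.
- **Final state:** in the side view, both balls and all four handles were back within 0.1 px of their starting positions. The carton looks upright and in place next to the first picture, but I compared that only by eye.
- **Check that disagreed:** the carton's green band, 26 px at the start, was not picked up by the colour mask in the last picture (the mask ignores anything under 25 px). It is still visible there, so I put this down to the threshold, but the carton may have shifted very slightly.
- **Forces:** the wrist force never read above about 12 N at the end of any move.

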